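# Move charged cells to the discharge tester in reverse order

## Task

The four blue cells on the charger are charged: move them one by one to the plywood discharge tester, in reverse order along the row. The cell nearest the charger's grey box goes to the tester place farthest from the tester's black box, the next one to the next place, and so on, until the cell farthest from the grey box stands nearest the black box. Set each cell down upright, not dropped, centred on its copper disc, and do not tip any over.

Things in the scene. Friction and masses are not known exactly. Their poses are not given: they have to be found in the camera images.
- cell_a: upright cylindrical battery cell, blue sleeve, white top with a flat steel terminal 2 mm high; 46 mm in diameter, 80 mm tall without the terminal, about 340 g. Origin: centre of its underside, z up its axis. At the start it stands in its holder, loose, and lifts straight out.
- holder_a: fixed white round holder collar on the charger, outer diameter 60 mm, inner 52 mm, 10 mm high, with a 3 mm thick floor (7 mm deep); the one in which cell_a stands at the start. Origin: centre of its underside. Which of the charger's four places it has varies.
- cell_b: upright cylindrical battery cell, blue sleeve, white top with a flat steel terminal 2 mm high; 38 mm in diameter, 90 mm tall without the terminal, about 300 g. Origin: centre of its underside, z up its axis. At the start it stands in its holder, loose, and lifts straight out.
- holder_b: fixed white round holder collar on the charger, outer diameter 52 mm, inner 44 mm, 10 mm high, with a 3 mm thick floor (7 mm deep); the one in which cell_b stands at the start. Origin: centre of its underside. Which of the charger's four places it has varies.
- cell_c: upright cylindrical battery cell, blue sleeve, white top with a flat steel terminal 2 mm high; 32 mm in diameter, 70 mm tall without the terminal, about 140 g. Origin: centre of its underside, z up its axis. At the start it stands in its holder, loose, and lifts straight out.
- holder_c: fixed white round holder collar on the charger, outer diameter 46 mm, inner 38 mm, 10 mm high, with a 3 mm thick floor (7 mm deep); the one in which cell_c stands at the start. Origin: centre of its underside. Which of the charger's four places it has varies.
- cell_d: upright cylindrical battery cell, blue sleeve, white top with a flat steel terminal 2 mm high; 26 mm in diameter, 65 mm tall without the terminal, about 90 g. Origin: centre of its underside, z up its axis. At the start it stands in its holder, loose, and lifts straight out.
- holder_d: fixed white round holder collar on the charger, outer diameter 40 mm, inner 32 mm, 10 mm high, with a 3 mm thick floor (7 mm deep); the one in which cell_d stands at the start. Origin: centre of its underside. Which of the charger's four places it has varies.
- charger: charger: fixed dark steel plate 90 x 272 mm, 12 mm thick, with a grey control box (85 x 55 mm, 55 mm high) at one end, centred at y = +165 mm. Origin: underside, at the middle of the row of four places; y runs along the row towards the box. Place centres: x = 0, y = +96, +32, -32, -96 mm, each with a holder and cell at the start.
- tester: tester: fixed plywood plate 90 x 272 mm, 12 mm thick; black box (85 x 55, 63 mm high) at y = +165 mm. Origin: underside, middle of the row; y runs along the row to the box. Four empty places at x = 0, y = +96, +32, -32, -96 mm: flush copper discs 20 mm wide; dividers 4 mm thick, 10 mm high at y = 0, +-64, +-128 leave 60 mm each. Left or right of the charger, yaw within 20 degrees.
Things that resemble listed ones, but are neither listed nor needed, are in the scene too. What is shaped like the cell_c but red or yellow is not meant.

How it is judged (in metres and radians):
At the end, for the whole second after the job is handed in: Each of the four cells stands upright (within 4.5 degrees) on the tester's plate (height within 5 mm), within 12 mm along and across of the centre of the place that mirrors its starting place (first from the charger's grey box to last from the tester's black box, and so on), released and at rest (((y of holder_a in the frame of charger between 0.076 and 0.116 m and y of cell_a in the frame of tester between -0.108 and -0.084 m) or (y of holder_a in the frame of charger between 0.012 and 0.052 m and y of cell_a in the frame of tester between -0.044 and -0.02 m) or (y of holder_a in the frame of charger between -0.052 and -0.012 m and y of cell_a in the frame of tester between 0.02 and 0.044 m) or (y of holder_a in the frame of charger between -0.116 and -0.076 m and y of cell_a in the frame of tester between 0.084 and 0.108 m)) and x of cell_a in the frame of tester between -0.012 and 0.012 m and z of cell_a in the frame of tester between 0.007 and 0.017 m and angle between each of cell_a, cell_b, cell_c, cell_d's own z axis and vertical below 0.08 rad and linear speed of each of cell_a, cell_b, cell_c, cell_d below 0.02 m/s and angular speed of each of cell_a, cell_b, cell_c, cell_d below 0.2 rad/s and contact force between each of cell_a, cell_b, cell_c, cell_d and the fingers below 0.05 N and ((y of holder_b in the frame of charger between 0.076 and 0.116 m and y of cell_b in the frame of tester between -0.108 and -0.084 m) or (y of holder_b in the frame of charger between 0.012 and 0.052 m and y of cell_b in the frame of tester between -0.044 and -0.02 m) or (y of holder_b in the frame of charger between -0.052 and -0.012 m and y of cell_b in the frame of tester between 0.02 and 0.044 m) or (y of holder_b in the frame of charger between -0.116 and -0.076 m and y of cell_b in the frame of tester between 0.084 and 0.108 m)) and x of cell_b in the frame of tester between -0.012 and 0.012 m and z of cell_b in the frame of tester between 0.007 and 0.017 m and ((y of holder_c in the frame of charger between 0.076 and 0.116 m and y of cell_c in the frame of tester between -0.108 and -0.084 m) or (y of holder_c in the frame of charger between 0.012 and 0.052 m and y of cell_c in the frame of tester between -0.044 and -0.02 m) or (y of holder_c in the frame of charger between -0.052 and -0.012 m and y of cell_c in the frame of tester between 0.02 and 0.044 m) or (y of holder_c in the frame of charger between -0.116 and -0.076 m and y of cell_c in the frame of tester between 0.084 and 0.108 m)) and x of cell_c in the frame of tester between -0.012 and 0.012 m and z of cell_c in the frame of tester between 0.007 and 0.017 m and ((y of holder_d in the frame of charger between 0.076 and 0.116 m and y of cell_d in the frame of tester between -0.108 and -0.084 m) or (y of holder_d in the frame of charger between 0.012 and 0.052 m and y of cell_d in the frame of tester between -0.044 and -0.02 m) or (y of holder_d in the frame of charger between -0.052 and -0.012 m and y of cell_d in the frame of tester between 0.02 and 0.044 m) or (y of holder_d in the frame of charger between -0.116 and -0.076 m and y of cell_d in the frame of tester between 0.084 and 0.108 m)) and x of cell_d in the frame of tester between -0.012 and 0.012 m and z of cell_d in the frame of tester between 0.007 and 0.017 m); the robot touches nothing.
It fails at once if a cell is tipped over (more than 35 degrees) (angle between any of cell_a, cell_b, cell_c, cell_d's own z axis and vertical above 0.61 rad).
It fails at once if a cell is dropped onto the tester (from more than about 3 cm) instead of being set down ((z of cell_a in the frame of tester below 0.027 m and horizontal distance between cell_a and tester below 0.15 m and linear speed of cell_a above 0.6 m/s) or (z of cell_b in the frame of tester below 0.027 m and horizontal distance between cell_b and tester below 0.15 m and linear speed of cell_b above 0.6 m/s) or (z of cell_c in the frame of tester below 0.027 m and horizontal distance between cell_c and tester below 0.15 m and linear speed of cell_c above 0.6 m/s) or (z of cell_d in the frame of tester below 0.027 m and horizontal distance between cell_d and tester below 0.15 m and linear speed of cell_d above 0.6 m/s)).
It also fails if it takes over 90 s, if anything falls off the work surface, if the arm or the gripper's body presses on something with over 40 N, if the wrist force passes 120 N, or if a joint passes its speed limit or range.

## Robot

A 7-joint arm with a two-finger parallel gripper is mounted at the origin on the work surface. World frame = base frame: x ahead of the robot, y to its left, z up, the work surface at z = 0. Lengths are in m, angles in degrees, forces in N, time in s.
With the tool pointing down it reaches from about 0.4 to 0.85 m from the base axis. Payload 4.4 kg.
Tool frame: the origin (TCP) lies between the finger pads; the fingertips stand 19 mm ahead of it and the grasp point (between the pads) is the TCP (manip.tip_reach is the distance from the TCP to the fingertips, in m); z points along the fingers, y is the line along which they close (so a half turn about z gives the same grasp; the last joint's range is limited). The gripper opens to 94 mm and grips with 3 to 60 N. Pads are 16 mm wide; open, the fingers measure 119 mm over their backs; the gripper's body (75 mm by 177 mm) begins 78 mm behind the grasp point.
Start: joints at [-78.426, 36.005, 2.206, 86.941, -1.547, 57.084, -1.146], TCP at [0.172, 0.627, 0.224] pointing down, gripper open.
Joint ranges: [-175.42, 175.42], [-21.48, 121.26], [-71.46, 75.88], [10.55, 141.38], [-63.04, 243.04], [13.31, 113.54], [-168.57, 168.57]. Speed limits (degrees/s): [147.25, 147.25, 180, 180, 180, 180, 180].

## Interface

Orientations are given as [roll, pitch, yaw] about the fixed x, y, z axes, in that order (R = Rz(yaw) Ry(pitch) Rx(roll)).
In Python, from workcell import manip gives the robot as it stands.
- The arm moves only by the tool move_arm, never from a script. Its arguments are lists of equal length, an entry for each row: "delta_rot": the turn, a rotation vector about the tool's x, y, z scaled (see below), a list of three; "dp": the shift along the tool's x, y, z scaled (see below), a list of three; "claw": the closure, from -1 (fully open) to 1 (shut). A call has 1 to 8 rows; each row shifts and turns the commanded pose from where the row before left it, along the tool's axes as they then stand; what a row does not reach is not made up. The controller multiplies each number of a shift by 25 mm and each number of a turn by 4 degrees. A row lasts 1/12 s, in which the tool goes at most 41.7 mm and 7.16 degrees, less where a joint would pass 70% of its speed; a pose out of reach is approached as far as the arm can. A call with a number of a shift or a turn outside -1 to 1 is refused whole. A call with a gripper value outside its range is refused whole. The fingers move at their own pace and stop on an object; "newtons" is the grip in N (left out, the last holds). Time passes only in rows, so rows that do not move let the fingers close. It gives the time, the measured TCP pose, the force, the opening and the grip force at its end, in the units of the state.
- manip.sense(): the state, without advancing time (a new reading comes with each control period).
- manip.camera(name): name is "side" or "top" or "wrist"; returns a dict with "color" (420x560x3 uint8, red, green, blue), "depth" (420x560 float32, m along the optical axis (not along the pixel's ray), 0 where there is no reading), "fx", "fy", "cx", "cy" (pixels), "rvec" (rotation vector, rad) and "tvec" (3), from world to camera coordinates, as OpenCV has them. Camera axes: x right, y down, z forward; pixel columns grow to the right and rows downward; lengths in m; the calibration is good to about 2 mm. The wrist camera is an equidistant fisheye: a pixel r from the principal point sees the ray r / f radians off the axis. A picture is of the moment at which its call begins.
- manip.hand_in(): hands the job in; it is judged then, once.
The state is a dict: "time": time; "joint_positions": joint angles; "joint_vel": joint speeds; "effort": joint torques, N m; "tool_pos": TCP position; "tool_rot": TCP orientation; "contact_force": force on the tool from outside, world axes, zero at the start; "wrist_torque": the same for the moment, N m; "grip_width": opening from 0.0 (shut) to 1.0 (fully open); "finger_force": force on a finger pad.
Only numpy, scipy, OpenCV 4.12 (cv2) and the standard library are available. Lean on these libraries where they do the work, as an engineer would, in place of code of your own. Each camera call takes 0.05 s, during which the arm holds its last target. There are 200 camera calls.

## Working session

There is one attempt and no reset: what is moved stays moved. The work goes in short steps, Python scripts to look and compute and a tool call to move; the robot and the scene stay as the last step left them, time stands still between calls to the robot, and variables do not carry over. Pictures are saved under pics/ and viewed, at most 14 in all, crops included, and the job is handed in when it is done.

Besides the shell and the picture viewer there is one more tool, called as name(argument=value, ...) on one line, values as JSON. move_arm: Moves the arm, as the interface text tells. Its arguments: {"type":"object","properties":{"delta_rot":{"type":"array","items":{"type":"array","items":{"type":"number","minimum":-1,"maximum":1}}},"dp":{"type":"array","items":{"type":"array","items":{"type":"number","minimum":-1,"maximum":1}}},"claw":{"type":"array","items":{"type":"number"}},"newtons":{"type":"number"}},"required":["delta_rot","dp","claw"]}

```bash
mkdir -p pics
cat > h.py <<'E'
import numpy as np, cv2
from workcell import manip
def cam(n):
    c=manip.camera(n); return c
def Rt(c): return cv2.Rodrigues(np.array(c['rvec'],float))[0], np.array(c['tvec'],float).ravel()
def ray(c,u,v,fish=False):
    R,t=Rt(c); x=(u-c['cx'])/c['fx']; y=(v-c['cy'])/c['fy']
    if fish:
        r=np.hypot(x,y); d=np.array([x/r*np.sin(r),y/r*np.sin(r),np.cos(r)]) if r>0 else np.array([0,0,1.])
    else: d=np.array([x,y,1.])
    return -R.T@t, R.T@d
def onz(c,u,v,z,fish=False):
    o,d=ray(c,u,v,fish); return o+d*(z-o[2])/d[2]
def cloud(c):
    R,t=Rt(c); v,u=np.indices(c['depth'].shape); Z=c['depth']
    P=np.stack([(u-c['cx'])/c['fx']*Z,(v-c['cy'])/c['fy']*Z,Z],-1)
    return (P-t)@R
E
python3 - <<'E'
from h import *
import pickle
print(manip.sense())
for n in ('top','side','wrist'):
    c=cam(n); pickle.dump(c,open(n+'.pkl','wb')); cv2.imwrite(f'pics/{n}0.png',c['color'][...,::-1]); print(n,c['fx'],c['cx'],c['cy'],c['rvec'],c['tvec'], -Rt(c)[0].T@Rt(c)[1])
E
```

```text
{'time': 0.0, 'joint_positions': array([-78.4272158 ,  36.05720572,   2.20448955,  86.99702289,
        -1.54500994,  57.08324784,  -1.14573848]), 'joint_vel': array([ 0.01881709, -0.10370964,  0.06133691,  0.01242356, -0.03186894,
        0.10169158, -0.0124058 ]), 'effort': array([ 1.66914633e-04, -5.49731398e+01,  1.14332456e+00, -1.86645001e+01,
       -5.23414998e-02,  2.31687294e-02,  1.57959462e-04]), 'tool_pos': array([0.17181825, 0.62621532, 0.22356836]), 'tool_rot': array([-1.79892317e+02,  4.14357639e-03,  1.64656829e+02]), 'contact_force': array([ 0.09127881, -0.35120011,  0.07913397]), 'wrist_torque': array([ 0.02114558,  0.05572821, -0.01967937]), 'finger_force': 0.0, 'grip_width': 1.000180198969188}
top 473.23033693490316 281.48483903668983 213.7347233792793 [ 2.01396479 -2.20896659  0.22512376] [0.00927564 0.4814205  0.89098619] [ 0.28628769 -0.02216521  0.97121377]
side 390.1467121488217 279.20906500544777 211.26861767310538 [ 2.21262584 -0.68541608  0.3408224 ] [-0.42730907  0.18644387  0.72363258] [ 0.09695501 -0.58084402  0.62786816]
wrist 325.19226210127806 281.0628427964787 209.11994939316074 [-2.324489   -1.77361089 -0.23295736] [-0.64847173 -0.02702631  0.39040409] [0.09900211 0.64548705 0.38367487]
```

View pics/top0.png

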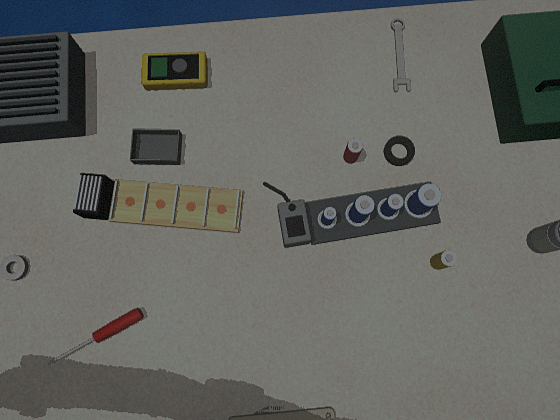

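View pics/side0.png

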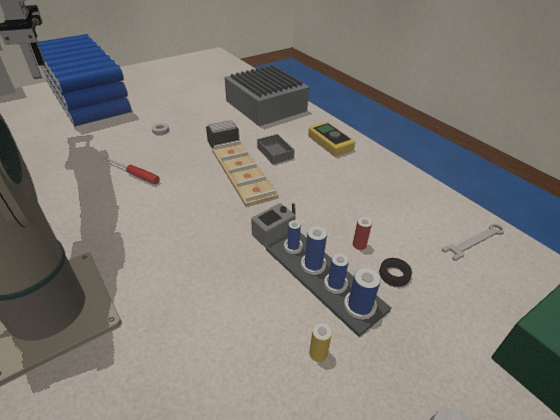

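The top view shows the charger at right, with its grey box at (293,222). Going away from the box, the cells are d (328,217), b (362,208), c (391,204) and a (426,196). The tester is at left, with its black box at (93,195) and discs at (130,201), (160,204), (191,207) and (222,210). The side view shows the same row, with tops near (294,225), (317,235), (340,260) and (366,277), and the red and yellow decoys beside it.

```bash
cat > m.py <<'E'
from h import *
import pickle
T=pickle.load(open('top.pkl','rb'));S=pickle.load(open('side.pkl','rb'))
def tri(a,b):
    (o1,d1),(o2,d2)=a,b; A=np.stack([d1,-d2],1); s=np.linalg.lstsq(A,o2-o1,rcond=None)[0]
    p,q=o1+d1*s[0],o2+d2*s[1]; return (p+q)/2,np.linalg.norm(p-q)
def blob(mask,seed,rad):
    n,l,st,ce=cv2.connectedComponentsWithStats(mask.astype(np.uint8))
    k=min((i for i in range(1,n) if st[i,4]>12),key=lambda i:np.hypot(*(ce[i]-seed)))
    cnt=cv2.findContours((l==k).astype(np.uint8),0,2)[0][0]
    hull=cv2.convexHull(cnt); m=cv2.moments(hull) 
    return ce[k] if m['m00']==0 else np.array([m['m10'],m['m01']])/m['m00'], st[k,4]
def masks(c):
    h=cv2.cvtColor(c['color'],cv2.COLOR_RGB2HSV).astype(int); P=cloud(c)
    return h,P
hT,PT=masks(T);hS,PS=masks(S)
cells=dict(d=((328,213),(294,225),.079),b=((364,202),(317,235),.105),c=((396,200),(340,260),.085),a=((429,191),(366,277),.095))
for k,(u,v,z) in cells.items():
    print(k,'top depth z', [round(float(np.median(P[y-2:y+3,x-2:x+3,2])),4) for P,(x,y) in ((PT,u),(PS,v))])
    wT=(hT[...,1]<60)&(PT[...,2]>z-.012)&(PT[...,2]<z+.012); wS=(hS[...,1]<60)&(PS[...,2]>z-.012)&(PS[...,2]<z+.012)
    a,na=blob(wT,u,0);b,nb=blob(wS,v,0)
    p,e=tri(ray(T,*a),ray(S,*b)); print('  px',a.round(1),na,b.round(1),nb,'tri',p.round(4),'err',round(e,4),'T onz',onz(T,*a,z-.0005)[:2].round(4),'S onz',onz(S,*b,z-.0005)[:2].round(4))
discT=[(222,210),(191,207),(160,204),(130,201)];discS=[(257,189),(247,176),(239,164),(231,152)]
for u,v in zip(discT,discS):
    oT=(hT[...,1]>95)&((hT[...,0]<14))&(abs(PT[...,2]-.012)<.01); oS=(hS[...,1]>95)&((hS[...,0]<14))&(abs(PS[...,2]-.012)<.01)
    a,na=blob(oT,u,0);b,nb=blob(oS,v,0); p,e=tri(ray(T,*a),ray(S,*b))
    print('disc',a.round(1),na,b.round(1),nb,'tri',p.round(4),'err',round(e,4),onz(T,*a,.012)[:2].round(4),onz(S,*b,.012)[:2].round(4),'depth z',PT[int(a[1]),int(a[0]),2].round(4))
E
python3 m.py
```

```text
d top depth z [0.0805, 0.0814]
  px [329.5 212.4] 117 [294.6 224.6] 79 tri [ 0.4688 -0.1275  0.0775] err 0.0007 T onz [ 0.4682 -0.1272] S onz [ 0.4685 -0.1284]
b top depth z [0.1062, 0.1074]
  px [364.3 204.1] 278 [317.1 233.1] 204 tri [ 0.4734 -0.1914  0.1027] err 0.0006 T onz [ 0.4727 -0.1909] S onz [ 0.4724 -0.1928]
c top depth z [0.0869, 0.0874]
  px [395.4 201.2] 186 [340.1 259.7] 164 tri [ 0.478  -0.2557  0.0835] err 0.0011 T onz [ 0.4773 -0.2551] S onz [ 0.4778 -0.2564]
a top depth z [0.0966, 0.0976]
  px [429.4 194.4] 403 [367.5 277.9] 412 tri [ 0.4833 -0.3197  0.0925] err 0.0012 T onz [ 0.4823 -0.3187] S onz [ 0.4825 -0.3209]
disc [221.  208.8] 64 [255.9 189. ] 29 tri [0.5108 0.0886 0.0107] err 0.0004 [0.5103 0.0885] [0.5102 0.0872] depth z 0.0149
disc [190.5 206.1] 64 [246.9 175.5] 25 tri [0.5226 0.1517 0.0101] err 0.0003 [0.522  0.1515] [0.5215 0.1494] depth z 0.0138
disc [159.9 203.6] 61 [238.2 162.6] 22 tri [0.5334 0.2147 0.0115] err 0.0002 [0.5334 0.2146] [0.5329 0.2141] depth z 0.0143
disc [129.7 201. ] 64 [230.6 151. ] 17 tri [0.5449 0.2774 0.0114] err 0.0001 [0.5448 0.2772] [0.5444 0.2766] depth z 0.0144
```

Both views agree to about 1 mm. The cell tops stand at 0.078 (d), 0.103 (b), 0.084 (c) and 0.093 (a), and the discs at about 0.011, which matches the text. I'm starting the move and turning the tool on the way.

move_arm(delta_rot=[[0,0,1],[0,0,1],[0,0,1],[0,0,1],[0,0,1],[0,0,1],[0,0,1],[0,0,1]], dp=[[-0.9,-0.5,0],[-0.9,-0.43,0],[-0.9,-0.37,0],[-1,-0.3,0],[-1,-0.23,0],[-1,-0.16,0],[-1,-0.1,0],[-1,-0.03,0]], claw=[-1,-1,-1,-1,-1,-1,-1,-1], newtons=20)

```text
time: 0.82
tool_pos: [0.3163, 0.4834, 0.2243]
tool_rot: [-180.0, 0.0, 132.5]
contact_force: [-0.3, 0.9, -0.6]
grip_width: 1.001
finger_force: 0.0
```

```bash
cat > g.py <<'E'
# usage: g.py x y z yaw : remaining shift in tool axes (units), and turn
import sys
from h import *
from scipy.spatial.transform import Rotation as Ro
def go(x,y,z,yaw):
    s=manip.sense(); R=Ro.from_euler('xyz',s['tool_rot'],degrees=True)
    G=Ro.from_euler('xyz',[180,0,yaw],degrees=True)
    d=np.array([x,y,z])-s['tool_pos']
    print('t',round(s['time'],2),'pos',s['tool_pos'].round(4),'rot',s['tool_rot'].round(1),'w',round(s['grip_width'],3),'F',s['contact_force'].round(1),'ff',round(s['finger_force'],1))
    print('  units now-axes',(R.inv().apply(d)/.025).round(2),'goal-axes',(G.inv().apply(d)/.025).round(2),'turn',((R.inv()*G).as_rotvec(degrees=True)/4).round(2))
if __name__=='__main__': go(*map(float,sys.argv[1:5]))
E
python3 g.py .4686 -.1277 .15 94.3
python3 - <<'E'
from h import *
import pickle
T=pickle.load(open('top.pkl','rb'));P=cloud(T)
print('antenna max z',P[180:203,262:288,2].max(),'greybox',np.median(P[205:213,285:300,2]),'black',np.percentile(P[175:215,75:112,2],98), 'decoy red',P[140:165,340:365,2].max())
E
```

```text
t 0.82 pos [0.3163 0.4834 0.2243] rot [-180.     0.   132.5] w 1.001 F [-0.3  0.9 -0.6] ff 0.0
  units now-axes [-22.15 -12.01   2.98] goal-axes [-24.83   4.24   2.97] turn [-0.01  0.    9.54]
antenna max z 0.9712137716726508 greybox 0.055482628342431825 black 0.0666170068029774 decoy red 0.9712137716726508
```

move_arm(delta_rot=[[0,0,1],[0,0,1],[0,0,1],[0,0,1],[0,0,1],[0,0,1],[0,0,1],[0,0,1]], dp=[[-1,-0.5,0],[-1,-0.43,0],[-1,-0.37,0],[-1,-0.3,0],[-1,-0.23,0],[-1,-0.16,0],[-1,-0.1,0],[-1,-0.03,0]], claw=[-1,-1,-1,-1,-1,-1,-1,-1])

```text
time: 1.48
tool_pos: [0.3667, 0.2806, 0.2244]
tool_rot: [-180.0, 0.0, 100.5]
contact_force: [0.4, 0.2, 0.8]
grip_width: 1.001
finger_force: 0.0
```

```bash
python3 g.py .4686 -.1277 .15 94.3
```

```text
t 1.48 pos [0.3667 0.2806 0.2244] rot [-180.     0.   100.5] w 1.001 F [0.4 0.2 0.8] ff 0.0
  units now-axes [-16.8    1.04   2.98] goal-axes [-16.59   2.84   2.98] turn [-0.    0.    1.54]
```

Goal axes need x −16.6, y +2.8 and z +3, plus a turn of 1.54.

move_arm(delta_rot=[[0,0,0.77],[0,0,0.77],[0,0,0],[0,0,0],[0,0,0],[0,0,0],[0,0,0],[0,0,0]], dp=[[-1,0.1,0],[-1,0.2,0],[-1,0.2,0],[-1,0.2,0],[-1,0.2,0],[-1,0.2,0],[-1,0.2,0],[-1,0.2,0]], claw=[-1,-1,-1,-1,-1,-1,-1,-1])

```text
time: 2.15
tool_pos: [0.4238, 0.0853, 0.2245]
tool_rot: [-180.0, -0.0, 94.5]
contact_force: [0.6, 1.3, -0.1]
grip_width: 0.997
finger_force: 0.0
```

move_arm(delta_rot=[[0,0,0],[0,0,0],[0,0,0],[0,0,0],[0,0,0],[0,0,0],[0,0,0],[0,0,0]], dp=[[-1,0.2,0],[-1,0.2,0],[-1,0.2,0],[-1,0.2,0],[-1,0.2,0],[-1,0.2,0],[-1,0.1,0.5],[-0.5,0,0.5]], claw=[-1,-1,-1,-1,-1,-1,-1,-1])

```text
time: 2.82
tool_pos: [0.4721, -0.1013, 0.1998]
tool_rot: [179.8, 0.1, 94.3]
contact_force: [-0.3, 0.1, -0.0]
grip_width: 1.001
finger_force: 0.0
```

```bash
python3 g.py .4686 -.1277 .055 94.3
python3 - <<'E'
from h import *
c=cam('wrist'); cv2.imwrite('pics/w1.png',c['color'][...,::-1])
R,t=Rt(c); 
for n,p in dict(d=(.4686,-.1277,.080),b=(.4730,-.1914,.105),c=(.4777,-.2556,.085)).items():
    q=R@np.array(p)+t; th=np.arctan2(np.hypot(q[0],q[1]),q[2]); k=th/np.hypot(q[0],q[1])*c['fx']; print(n,q[0]*k+c['cx'],q[1]*k+c['cy'])
E
```

```text
t 2.82 pos [ 0.4721 -0.1013  0.1998] rot [1.798e+02 1.000e-01 9.430e+01] w 1.001 F [-0.3  0.1 -0. ] ff 0.0
  units now-axes [-1.03 -0.24  5.79] goal-axes [-1.04 -0.22  5.79] turn [0.04 0.03 0.01]
d 274.99529980454884 235.86976286154038
b 274.5705992247875 310.0007737309884
c 275.2643489588808 349.33921652149627
```

View pics/w1.png

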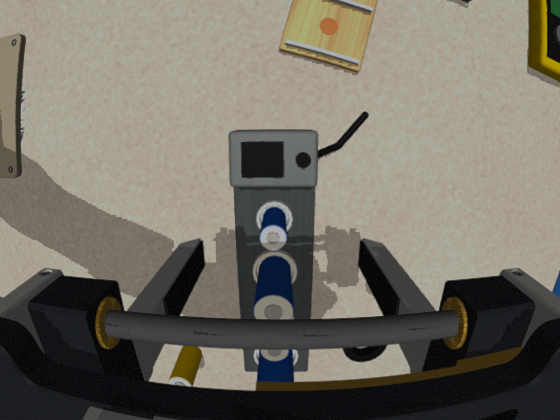

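The wrist view shows cell d's top at (274,237) and b's at (274,310), within 2 px of the prediction, so the poses are confirmed. Next I lower onto d and grip it.

move_arm(delta_rot=[[0,0,0],[0,0,0],[0,0,0],[0,0,0],[0,0,0],[0,0,0],[0,0,0],[0,0,0]], dp=[[-0.6,-0.12,0],[-0.4,-0.1,0.6],[0,0,1],[0,0,1],[0,0,1],[0,0,1],[0,0,0.8],[0,0,0.4]], claw=[-1,-1,-1,-1,-1,-1,-1,-1])

```text
time: 3.53
tool_pos: [0.4661, -0.1219, 0.0525]
tool_rot: [-179.8, -0.1, 94.5]
contact_force: [-0.5, -0.1, -0.9]
grip_width: 1.003
finger_force: 0.0
```

move_arm(delta_rot=[[0,0,0],[0,0,0],[0,0,0],[0,0,0],[0,0,0],[0,0,0],[0,0,0],[0,0,0]], dp=[[0,0,0],[0,0,0],[0,0,0],[0,0,0],[0,0,0],[0,0,0],[0,0,0],[0,0,0]], claw=[1,1,1,1,1,1,1,1])

```text
time: 4.2
tool_pos: [0.4675, -0.1232, 0.0548]
tool_rot: [180.0, 0.0, 94.5]
contact_force: [0.3, 0.5, -0.3]
grip_width: 0.469
finger_force: 0.0
```

```bash
python3 g.py .4686 -.1277 .055 94.3
```

```text
t 4.2 pos [ 0.4675 -0.1232  0.0548] rot [180.    0.   94.5] w 0.469 F [ 0.3  0.5 -0.3] ff 0.0
  units now-axes [-0.18  0.03 -0.01] goal-axes [-0.18  0.03 -0.01] turn [0.01 0.   0.05]
```

move_arm(delta_rot=[[0,0,0],[0,0,0],[0,0,0],[0,0,0],[0,0,0],[0,0,0],[0,0,0],[0,0,0]], dp=[[-0.17,0.02,0],[0,0,0],[0,0,0],[0,0,0],[0,0,0],[0,0,0],[0,0,0],[0,0,0]], claw=[1,1,1,1,1,1,1,1])

```text
time: 4.87
tool_pos: [0.4682, -0.1275, 0.0545]
tool_rot: [180.0, 0.0, 94.5]
contact_force: [0.2, -1.3, 1.2]
grip_width: 0.276
finger_force: 20.0
```

```bash
python3 g.py .4686 -.1277 .055 94.3
```

```text
t 4.87 pos [ 0.4682 -0.1275  0.0545] rot [180.    0.   94.5] w 0.276 F [ 0.2 -1.3  1.2] ff 20.0
  units now-axes [-0.01  0.02 -0.02] goal-axes [-0.01  0.02 -0.02] turn [0.   0.   0.05]
```

Cell d is gripped at 26 mm. Next: lift and turn.

move_arm(delta_rot=[[0,0,0],[0,0,0],[0,0,0.2],[0,0,0.8],[0,0,0.9],[0,0,0.9],[0,0,0.7],[0,0,0.2]], dp=[[0,0,-0.4],[0,0,-0.8],[0,0,-1],[0,0,-1],[0.3,0,-0.6],[0.7,0,-0.2],[1,0,0],[1,0,0]], claw=[1,1,1,1,1,1,1,1])

```text
time: 5.53
tool_pos: [0.476, -0.052, 0.1556]
tool_rot: [180.0, -0.1, 79.5]
contact_force: [0.4, 0.1, -1.6]
grip_width: 0.275
finger_force: 20.0
```

```bash
python3 g.py .5107 .0885 .0525 79.7
```

```text
t 5.53 pos [ 0.476  -0.052   0.1556] rot [ 1.80e+02 -1.00e-01  7.95e+01] w 0.275 F [ 0.4  0.1 -1.6] ff 20.0
  units now-axes [5.78 0.34 4.13] goal-axes [5.78 0.36 4.13] turn [ 0.01 -0.01 -0.05]
```

move_arm(delta_rot=[[0,0,0],[0,0,0],[0,0,0],[0,0,0],[0,0,0],[0,0,0],[0,0,0],[0,0,0]], dp=[[1,0,0],[1,0.1,0],[1,0.1,0],[1,0.1,0],[1,0,0.2],[0.5,0,0.6],[0.2,0,1],[0,0,0.8]], claw=[1,1,1,1,1,1,1,1])

```text
time: 6.2
tool_pos: [0.5088, 0.0891, 0.089]
tool_rot: [-180.0, -0.1, 79.9]
contact_force: [-0.6, -0.1, -1.5]
grip_width: 0.273
finger_force: 20.0
```

move_arm(delta_rot=[[0,0,0],[0,0,0]], dp=[[0,0,0.3],[0,0,0.2]], claw=[1,1])

```text
time: 6.37
tool_pos: [0.508, 0.0861, 0.0763]
tool_rot: [-179.9, 0.0, 79.7]
contact_force: [0.2, -0.2, -0.9]
grip_width: 0.274
finger_force: 20.0
```

```bash
python3 g.py .5107 .0885 .0525 79.7
```

```text
t 6.37 pos [0.508  0.0861 0.0763] rot [-179.9    0.    79.7] w 0.274 F [ 0.2 -0.2 -0.9] ff 20.0
  units now-axes [0.11 0.09 0.95] goal-axes [0.11 0.09 0.95] turn [-0.03  0.01  0.  ]
```

move_arm(delta_rot=[[0,0,0],[0,0,0],[0,0,0],[0,0,0],[0,0,0],[0,0,0]], dp=[[0.1,0.09,0.2],[0,0,0.3],[0,0,0.2],[0,0,0.1],[0,0,0],[0,0,0]], claw=[1,1,1,1,1,1])

```text
time: 6.87
tool_pos: [0.5117, 0.0878, 0.0571]
tool_rot: [180.0, -0.0, 79.7]
contact_force: [-0.3, 0.9, -1.0]
grip_width: 0.273
finger_force: 20.0
```

```bash
python3 g.py .5107 .0885 .0515 79.7
```

```text
t 6.87 pos [0.5117 0.0878 0.0571] rot [180.   -0.   79.7] w 0.273 F [-0.3  0.9 -1. ] ff 20.0
  units now-axes [ 0.02 -0.04  0.22] goal-axes [ 0.02 -0.04  0.22] turn [ 0.   -0.   -0.01]
```

move_arm(delta_rot=[[0,0,0],[0,0,0],[0,0,0],[0,0,0],[0,0,0],[0,0,0],[0,0,0],[0,0,0]], dp=[[0,0,0.12],[0,0,0.1],[0,0,0],[0,0,0],[0,0,0],[0,0,0],[0,0,0],[0,0,0]], claw=[1,1,1,1,-1,-1,-1,-1])

```text
time: 7.53
tool_pos: [0.5117, 0.088, 0.0515]
tool_rot: [180.0, -0.0, 79.7]
contact_force: [0.0, -0.0, -0.1]
grip_width: 0.521
finger_force: 0.0
```

move_arm(delta_rot=[[0,0,0],[0,0,0],[0,0,0],[0,0,0],[0,0,-0.7],[0,0,-1],[0,0,-1],[0,0,-1]], dp=[[0,0,-0.5],[0,0,-1],[0,0,-1],[0,0,-1],[0,0,-1],[-0.5,0,-1],[-1,0,-0.3],[-1,0,0]], claw=[-1,-1,-1,-1,-1,-1,-1,-1])

```text
time: 8.2
tool_pos: [0.5099, 0.0259, 0.1988]
tool_rot: [179.7, -0.0, 94.9]
contact_force: [0.4, -1.3, -0.2]
grip_width: 1.001
finger_force: 0.0
```

```bash
python3 g.py .4728 -.1915 .065 94.3
```

```text
t 8.2 pos [0.5099 0.0259 0.1988] rot [179.7  -0.   94.9] w 1.001 F [ 0.4 -1.3 -0.2] ff 0.0
  units now-axes [-8.54 -2.24  5.34] goal-axes [-8.56 -2.13  5.35] turn [ 0.06 -0.01  0.14]
```

move_arm(delta_rot=[[0,0,0.14],[0,0,0],[0,0,0],[0,0,0],[0,0,0],[0,0,0],[0,0,0],[0,0,0]], dp=[[-1,-0.3,0],[-1,-0.3,0],[-1,-0.3,0],[-1,-0.3,0],[-1,-0.3,0],[-1,-0.3,0],[-1,-0.2,0.2],[-1,-0.1,0.6]], claw=[-1,-1,-1,-1,-1,-1,-1,-1])

```text
time: 8.87
tool_pos: [0.4707, -0.1793, 0.1778]
tool_rot: [179.8, 0.1, 93.9]
contact_force: [0.9, 0.0, -0.0]
grip_width: 0.997
finger_force: 0.0
```

move_arm(delta_rot=[[0,0,0],[0,0,0]], dp=[[-0.2,0,0.2],[0,0,0.2]], claw=[-1,-1])

```text
time: 9.03
tool_pos: [0.47, -0.1844, 0.1661]
tool_rot: [-180.0, 0.0, 93.7]
contact_force: [0.0, 0.1, 0.4]
grip_width: 1.001
finger_force: 0.0
```

```bash
python3 g.py .4728 -.1915 .065 94.3
```

```text
t 9.03 pos [ 0.47   -0.1844  0.1661] rot [-180.     0.    93.7] w 1.001 F [0.  0.1 0.4] ff 0.0
  units now-axes [-0.29  0.09  4.04] goal-axes [-0.29  0.09  4.04] turn [-0.01  0.01 -0.15]
```

move_arm(delta_rot=[[0,0,-0.15],[0,0,0],[0,0,0],[0,0,0],[0,0,0],[0,0,0],[0,0,0],[0,0,0]], dp=[[-0.28,0.09,0.4],[0,0,1],[0,0,1],[0,0,0.9],[0,0,0.5],[0,0,0.2],[0,0,0],[0,0,0]], claw=[-1,-1,-1,1,1,1,1,1], newtons=30)

```text
time: 9.7
tool_pos: [0.4738, -0.1886, 0.0668]
tool_rot: [180.0, -0.0, 94.6]
contact_force: [0.6, 0.5, -0.1]
grip_width: 0.686
finger_force: 0.0
```

```bash
python3 g.py .4728 -.1915 .065 94.3
```

```text
t 9.7 pos [ 0.4738 -0.1886  0.0668] rot [180.   -0.   94.6] w 0.686 F [ 0.6  0.5 -0.1] ff 0.0
  units now-axes [-0.11 -0.05  0.07] goal-axes [-0.11 -0.05  0.07] turn [ 0.01 -0.    0.08]
```

move_arm(delta_rot=[[0,0,0],[0,0,0],[0,0,0],[0,0,0],[0,0,0],[0,0,0],[0,0,0],[0,0,0]], dp=[[-0.1,-0.04,0.05],[0,0,0],[0,0,0],[0,0,0],[0,0,0],[0,0,0],[0,0,0],[0,0,0]], claw=[1,1,1,1,1,1,1,1])

```text
time: 10.37
tool_pos: [0.4725, -0.1921, 0.0658]
tool_rot: [180.0, -0.0, 94.5]
contact_force: [-2.4, 0.3, 6.7]
grip_width: 0.406
finger_force: 30.0
```

```bash
python3 g.py .522 .1513 .16 79.7
```

```text
t 10.37 pos [ 0.4725 -0.1921  0.0658] rot [180.   -0.   94.5] w 0.406 F [-2.4  0.3  6.7] ff 30.0
  units now-axes [13.54  3.06 -3.77] goal-axes [13.87 -0.51 -3.77] turn [ 0.01 -0.    3.7 ]
```

move_arm(delta_rot=[[0,0,0],[0,0,0],[0,0,0.2],[0,0,0.8],[0,0,0.9],[0,0,0.9],[0,0,0.7],[0,0,0.2]], dp=[[0,0,-0.4],[0,0,-0.8],[0,0,-1],[0,0,-1],[0.2,0,-1],[0.7,0,-0.6],[1,0,-0.1],[1,0,0]], claw=[1,1,1,1,1,1,1,1])

```text
time: 11.03
tool_pos: [0.4808, -0.1198, 0.1895]
tool_rot: [179.8, -0.0, 79.5]
contact_force: [0.3, 0.4, -2.2]
grip_width: 0.401
finger_force: 30.0
```

```bash
python3 g.py .522 .1513 .0625 79.7
```

```text
t 11.03 pos [ 0.4808 -0.1198  0.1895] rot [179.8  -0.   79.5] w 0.401 F [ 0.3  0.4 -2.2] ff 30.0
  units now-axes [10.96 -0.37  5.08] goal-axes [10.96 -0.32  5.08] turn [ 0.04 -0.   -0.05]
```

move_arm(delta_rot=[[0,0,0],[0,0,0],[0,0,0],[0,0,0],[0,0,0],[0,0,0],[0,0,0],[0,0,0]], dp=[[1,0,0],[1,0,0],[1,0,0],[1,0,0],[1,0,0],[1,0,0],[1,0,0],[1,0,0]], claw=[1,1,1,1,1,1,1,1])

```text
time: 11.7
tool_pos: [0.5157, 0.0783, 0.188]
tool_rot: [-180.0, -0.0, 79.7]
contact_force: [0.4, -0.2, -2.9]
grip_width: 0.4
finger_force: 30.0
```

move_arm(delta_rot=[[0,0,0],[0,0,0],[0,0,0],[0,0,0],[0,0,0],[0,0,0],[0,0,0]], dp=[[1,-0.1,0],[0.8,-0.1,0],[0.5,0,0.4],[0,0,0.8],[0,0,1],[0,0,0.8],[0,0,0.5]], claw=[1,1,1,1,1,1,1])

```text
time: 12.28
tool_pos: [0.5198, 0.1336, 0.0978]
tool_rot: [-179.8, 0.1, 79.7]
contact_force: [-0.4, -0.1, -2.2]
grip_width: 0.399
finger_force: 30.0
```

```bash
python3 g.py .522 .1513 .0625 79.7
```

```text
t 12.28 pos [0.5198 0.1336 0.0978] rot [-1.798e+02  1.000e-01  7.970e+01] w 0.399 F [-0.4 -0.1 -2.2] ff 30.0
  units now-axes [ 0.72 -0.03  1.41] goal-axes [ 0.71 -0.04  1.41] turn [-0.04  0.03  0.  ]
```

move_arm(delta_rot=[[0,0,0],[0,0,0],[0,0,0],[0,0,0],[0,0,0],[0,0,0]], dp=[[0.4,0,0],[0.3,0,0.2],[0,0,0.4],[0,0,0.3],[0,0,0],[0,0,0]], claw=[1,1,1,1,1,1])

```text
time: 12.78
tool_pos: [0.5243, 0.1511, 0.0775]
tool_rot: [-180.0, 0.0, 79.7]
contact_force: [-0.1, -0.1, -2.6]
grip_width: 0.4
finger_force: 30.0
```

```bash
python3 g.py .522 .1513 .062 79.7
```

```text
t 12.78 pos [0.5243 0.1511 0.0775] rot [-180.     0.    79.7] w 0.4 F [-0.1 -0.1 -2.6] ff 30.0
  units now-axes [-0.01 -0.09  0.62] goal-axes [-0.01 -0.09  0.62] turn [-0.01  0.01  0.  ]
```

move_arm(delta_rot=[[0,0,0],[0,0,0],[0,0,0],[0,0,0],[0,0,0],[0,0,0]], dp=[[0,-0.09,0.2],[0,0,0.2],[0,0,0.12],[0,0,0.1],[0,0,0],[0,0,0]], claw=[1,1,1,1,1,1])

```text
time: 13.28
tool_pos: [0.522, 0.1518, 0.0627]
tool_rot: [-180.0, -0.0, 79.7]
contact_force: [-2.5, 0.2, 4.1]
grip_width: 0.4
finger_force: 30.0
```

```bash
python3 g.py .522 .1513 .0625 79.7
```

```text
t 13.28 pos [0.522  0.1518 0.0627] rot [-180.    -0.    79.7] w 0.4 F [-2.5  0.2  4.1] ff 30.0
  units now-axes [-0.02  0.    0.01] goal-axes [-0.02  0.    0.01] turn [-0.01 -0.01  0.01]
```

move_arm(delta_rot=[[0,0,0],[0,0,0],[0,0,0],[0,0,0],[0,0,0],[0,0,0],[0,0,0],[0,0,0]], dp=[[0,0,0],[0,0,0],[0,0,0],[0,0,0],[0,0,-0.4],[0,0,-1],[0,0,-1],[0,0,-1]], claw=[-1,-1,-1,-1,-1,-1,-1,-1])

```text
time: 13.95
tool_pos: [0.5221, 0.1516, 0.1486]
tool_rot: [-180.0, 0.0, 79.7]
contact_force: [-0.1, -0.1, 0.5]
grip_width: 0.93
finger_force: 0.0
```

move_arm(delta_rot=[[0,0,-0.3],[0,0,-0.9],[0,0,-0.9],[0,0,-0.9],[0,0,-0.7],[0,0,0],[0,0,0],[0,0,0]], dp=[[-0.3,0,-1],[-0.9,0,-0.6],[-1,0,0],[-1,0,0],[-1,0,0],[-1,0,0],[-1,0,0],[-1,0,0]], claw=[-1,-1,-1,-1,-1,-1,-1,-1])

```text
time: 14.62
tool_pos: [0.5209, -0.0287, 0.188]
tool_rot: [180.0, -0.0, 94.5]
contact_force: [-0.0, 0.0, -0.2]
grip_width: 0.999
finger_force: 0.0
```

```bash
python3 g.py .4777 -.2557 .057 94.3
```

```text
t 14.62 pos [ 0.5209 -0.0287  0.188 ] rot [180.   -0.   94.5] w 0.999 F [-0.   0.  -0.2] ff 0.0
  units now-axes [-8.92 -2.44  5.24] goal-axes [-8.93 -2.4   5.24] turn [ 0.01 -0.    0.06]
```

move_arm(delta_rot=[[0,0,0],[0,0,0],[0,0,0],[0,0,0],[0,0,0],[0,0,0],[0,0,0],[0,0,0]], dp=[[-1,-0.3,0],[-1,-0.3,0],[-1,-0.3,0],[-1,-0.3,0],[-1,-0.3,0],[-1,-0.3,0],[-1,-0.3,0],[-1,-0.3,0]], claw=[-1,-1,-1,-1,-1,-1,-1,-1])

```text
time: 15.28
tool_pos: [0.4765, -0.2328, 0.188]
tool_rot: [180.0, 0.0, 94.5]
contact_force: [0.4, 1.4, 0.1]
grip_width: 0.998
finger_force: 0.0
```

move_arm(delta_rot=[[0,0,0],[0,0,0],[0,0,0]], dp=[[-0.6,0,0.2],[-0.2,0,0.6],[0,0,0.3]], claw=[-1,-1,-1])

```text
time: 15.53
tool_pos: [0.4779, -0.2534, 0.1596]
tool_rot: [180.0, 0.1, 94.4]
contact_force: [-0.1, -0.1, 1.6]
grip_width: 0.999
finger_force: 0.0
```

```bash
python3 g.py .4777 -.2557 .057 94.3
```

```text
t 15.53 pos [ 0.4779 -0.2534  0.1596] rot [1.80e+02 1.00e-01 9.44e+01] w 0.999 F [-0.1 -0.1  1.6] ff 0.0
  units now-axes [-0.08 -0.02  4.1 ] goal-axes [-0.09 -0.01  4.1 ] turn [0.   0.02 0.01]
```

move_arm(delta_rot=[[0,0,0],[0,0,0],[0,0,0],[0,0,0],[0,0,0],[0,0,0],[0,0,0],[0,0,0]], dp=[[-0.07,0,0.6],[0,0,1],[0,0,1],[0,0,0.9],[0,0,0.4],[0,0,0.2],[0,0,0],[0,0,0]], claw=[-1,-1,-1,1,1,1,1,1], newtons=20)

```text
time: 16.2
tool_pos: [0.4792, -0.2532, 0.058]
tool_rot: [180.0, 0.0, 94.5]
contact_force: [0.1, -1.1, 0.3]
grip_width: 0.679
finger_force: 0.0
```

```bash
python3 g.py .4777 -.2557 .057 94.3
```

```text
t 16.2 pos [ 0.4792 -0.2532  0.058 ] rot [180.    0.   94.5] w 0.679 F [ 0.1 -1.1  0.3] ff 0.0
  units now-axes [-0.09 -0.07  0.04] goal-axes [-0.09 -0.07  0.04] turn [0.01 0.01 0.06]
```

move_arm(delta_rot=[[0,0,0],[0,0,0],[0,0,0],[0,0,0],[0,0,0],[0,0,0],[0,0,0],[0,0,0]], dp=[[-0.08,-0.06,0.04],[0,0,0],[0,0,0],[0,0,0],[0,0,0],[0,0,0],[0,0,0],[0,0,0]], claw=[1,1,1,1,1,1,1,1])

```text
time: 16.87
tool_pos: [0.4774, -0.2553, 0.0566]
tool_rot: [180.0, 0.0, 94.5]
contact_force: [-0.1, 0.9, 6.1]
grip_width: 0.334
finger_force: 20.0
```

```bash
python3 g.py .5334 .2145 .054 79.7
```

```text
t 16.87 pos [ 0.4774 -0.2553  0.0566] rot [180.    0.   94.5] w 0.334 F [-0.1  0.9  6.1] ff 20.0
  units now-axes [18.56  3.72  0.1 ] goal-axes [18.89 -1.16  0.1 ] turn [0.01 0.   3.71]
```

move_arm(delta_rot=[[0,0,0],[0,0,0],[0,0,0.2],[0,0,0.8],[0,0,0.9],[0,0,0.9],[0,0,0.7],[0,0,0.2]], dp=[[0,0,-0.5],[0,0,-0.9],[0,0,-1],[0,0,-1],[0.2,0,-1],[0.7,0,-0.8],[1,0,-0.2],[1,0,0]], claw=[1,1,1,1,1,1,1,1])

```text
time: 17.53
tool_pos: [0.4858, -0.1834, 0.1927]
tool_rot: [179.8, 0.0, 79.5]
contact_force: [0.9, 0.9, -1.6]
grip_width: 0.341
finger_force: 20.0
```

move_arm(delta_rot=[[0,0,0],[0,0,0],[0,0,0],[0,0,0],[0,0,0],[0,0,0],[0,0,0],[0,0,0]], dp=[[1,-0.1,0],[1,-0.1,0],[1,-0.1,0],[1,-0.1,0],[1,-0.1,0],[1,-0.1,0],[1,0,0],[1,0,0]], claw=[1,1,1,1,1,1,1,1])

```text
time: 18.2
tool_pos: [0.5056, 0.0176, 0.1909]
tool_rot: [-179.9, 0.0, 79.7]
contact_force: [0.8, -0.4, -1.4]
grip_width: 0.337
finger_force: 20.0
```

```bash
python3 g.py .5334 .2145 .054 79.7
```

```text
t 18.2 pos [0.5056 0.0176 0.1909] rot [-179.9    0.    79.7] w 0.337 F [ 0.8 -0.4 -1.4] ff 20.0
  units now-axes [ 7.95 -0.3   5.47] goal-axes [ 7.95 -0.32  5.47] turn [-0.01  0.    0.01]
```

move_arm(delta_rot=[[0,0,0],[0,0,0],[0,0,0],[0,0,0],[0,0,0],[0,0,0],[0,0,0],[0,0,0]], dp=[[1,-0.1,0],[1,-0.1,0],[1,-0.1,0],[1,0,0],[1,0,0],[1,0,0],[1,0,0],[0.5,0,0.4]], claw=[1,1,1,1,1,1,1,1])

```text
time: 18.87
tool_pos: [0.5332, 0.2063, 0.1816]
tool_rot: [179.9, -0.2, 80.0]
contact_force: [-0.1, 1.1, -0.4]
grip_width: 0.336
finger_force: 20.0
```

move_arm(delta_rot=[[0,0,0],[0,0,0],[0,0,0],[0,0,0],[0,0,0],[0,0,0]], dp=[[0.2,0,0.7],[0.2,0,1],[0,0,1],[0,0,0.8],[0,0,0.3],[0,0,0]], claw=[1,1,1,1,1,1])

```text
time: 19.37
tool_pos: [0.5321, 0.2106, 0.0838]
tool_rot: [-179.8, 0.2, 79.7]
contact_force: [-0.1, 0.7, 0.1]
grip_width: 0.338
finger_force: 20.0
```

```bash
python3 g.py .5334 .2145 .054 79.7
```

```text
t 19.37 pos [0.5321 0.2106 0.0838] rot [-179.8    0.2   79.7] w 0.338 F [-0.1  0.7  0.1] ff 20.0
  units now-axes [0.17 0.03 1.19] goal-axes [0.16 0.02 1.19] turn [-0.06  0.04 -0.  ]
```

move_arm(delta_rot=[[0,0,0],[0,0,0],[0,0,0],[0,0,0],[0,0,0],[0,0,0]], dp=[[0.15,0.02,0.2],[0,0,0.3],[0,0,0.2],[0,0,0.1],[0,0,0],[0,0,0]], claw=[1,1,1,1,1,1])

```text
time: 19.87
tool_pos: [0.5352, 0.2154, 0.0664]
tool_rot: [180.0, -0.0, 79.7]
contact_force: [0.4, -0.4, -0.8]
grip_width: 0.336
finger_force: 20.0
```

```bash
python3 g.py .5334 .2145 .0535 79.7
```

```text
t 19.87 pos [0.5352 0.2154 0.0664] rot [180.   -0.   79.7] w 0.336 F [ 0.4 -0.4 -0.8] ff 20.0
  units now-axes [-0.05 -0.06  0.52] goal-axes [-0.05 -0.06  0.52] turn [ 0.   -0.    0.01]
```

move_arm(delta_rot=[[0,0,0],[0,0,0],[0,0,0],[0,0,0],[0,0,0],[0,0,0]], dp=[[-0.05,-0.06,0.16],[0,0,0.16],[0,0,0.12],[0,0,0.08],[0,0,0],[0,0,0]], claw=[1,1,1,1,1,1])

```text
time: 20.37
tool_pos: [0.533, 0.2145, 0.0536]
tool_rot: [-180.0, -0.0, 79.7]
contact_force: [-1.8, -0.7, 5.2]
grip_width: 0.34
finger_force: 20.0
```

```bash
python3 g.py .5334 .2145 .0535 79.7
```

```text
t 20.37 pos [0.533  0.2145 0.0536] rot [-180.    -0.    79.7] w 0.34 F [-1.8 -0.7  5.2] ff 20.0
  units now-axes [0.   0.01 0.  ] goal-axes [0.   0.01 0.  ] turn [-0.01 -0.    0.01]
```

move_arm(delta_rot=[[0,0,0],[0,0,0],[0,0,0],[0,0,0],[0,0,0],[0,0,0],[0,0,0],[0,0,0]], dp=[[0,0,0],[0,0,0],[0,0,0],[0,0,0],[0,0,-0.4],[0,0,-1],[0,0,-1],[0,0,-1]], claw=[-1,-1,-1,-1,-1,-1,-1,-1])

```text
time: 21.03
tool_pos: [0.5332, 0.2142, 0.1396]
tool_rot: [-180.0, 0.0, 79.7]
contact_force: [0.6, 0.4, 0.2]
grip_width: 0.864
finger_force: 0.0
```

move_arm(delta_rot=[[0,0,0],[0,0,-0.9],[0,0,-0.9],[0,0,-0.9],[0,0,-0.7],[0,0,-0.3],[0,0,0],[0,0,0]], dp=[[0,0,-1],[-0.6,0,-1],[-1,0,-0.2],[-1,0,0],[-1,0,0],[-1,0,0],[-1,0,0],[-1,0,0]], claw=[-1,-1,-1,-1,-1,-1,-1,-1])

```text
time: 21.7
tool_pos: [0.5321, 0.0489, 0.1941]
tool_rot: [180.0, -0.0, 94.5]
contact_force: [0.4, 0.3, -0.1]
grip_width: 1.003
finger_force: 0.0
```

```bash
python3 g.py .4826 -.3195 .062 94.3
```

```text
t 21.7 pos [0.5321 0.0489 0.1941] rot [180.   -0.   94.5] w 1.003 F [ 0.4  0.3 -0.1] ff 0.0
  units now-axes [-14.53  -3.14   5.28] goal-axes [-14.54  -3.08   5.28] turn [ 0.01 -0.    0.06]
```

move_arm(delta_rot=[[0,0,0],[0,0,0],[0,0,0],[0,0,0],[0,0,0],[0,0,0],[0,0,0],[0,0,0]], dp=[[-1,-0.2,0],[-1,-0.2,0],[-1,-0.2,0],[-1,-0.2,0],[-1,-0.2,0],[-1,-0.2,0],[-1,-0.2,0],[-1,-0.2,0]], claw=[-1,-1,-1,-1,-1,-1,-1,-1])

```text
time: 22.37
tool_pos: [0.5077, -0.1538, 0.194]
tool_rot: [180.0, 0.0, 94.5]
contact_force: [0.6, -0.5, 0.0]
grip_width: 1.002
finger_force: 0.0
```

move_arm(delta_rot=[[0,0,0],[0,0,0],[0,0,0],[0,0,0],[0,0,0],[0,0,0],[0,0,0],[0,0,0]], dp=[[-1,-0.2,0],[-1,-0.2,0],[-1,-0.2,0],[-1,-0.2,0],[-1,-0.2,0],[-1,-0.2,0],[-0.4,0,0.4],[0,0,0.4]], claw=[-1,-1,-1,-1,-1,-1,-1,-1])

```text
time: 23.03
tool_pos: [0.4905, -0.3175, 0.1735]
tool_rot: [179.9, 0.2, 94.3]
contact_force: [0.6, 0.1, -0.5]
grip_width: 1.0
finger_force: 0.0
```

```bash
python3 g.py .4826 -.3195 .062 94.3
```

```text
t 23.03 pos [ 0.4905 -0.3175  0.1735] rot [179.9   0.2  94.3] w 1.0 F [ 0.6  0.1 -0.5] ff 0.0
  units now-axes [-0.04 -0.33  4.46] goal-axes [-0.06 -0.32  4.46] turn [ 0.02  0.04 -0.  ]
```

move_arm(delta_rot=[[0,0,0],[0,0,0],[0,0,0],[0,0,0],[0,0,0],[0,0,0],[0,0,0],[0,0,0]], dp=[[-0.05,-0.32,0.3],[0,0,0.8],[0,0,1],[0,0,1],[0,0,0.8],[0,0,0.4],[0,0,0.1],[0,0,0]], claw=[-1,-1,-1,-1,1,1,1,1], newtons=30)

```text
time: 23.7
tool_pos: [0.4825, -0.3148, 0.0626]
tool_rot: [-179.9, -0.1, 94.6]
contact_force: [0.4, -0.3, -0.4]
grip_width: 0.751
finger_force: 0.0
```

```bash
python3 g.py .4826 -.3195 .062 94.3
```

```text
t 23.7 pos [ 0.4825 -0.3148  0.0626] rot [-1.799e+02 -1.000e-01  9.460e+01] w 0.751 F [ 0.4 -0.3 -0.4] ff 0.0
  units now-axes [-0.19 -0.01  0.02] goal-axes [-0.19 -0.01  0.02] turn [-0.02 -0.02  0.08]
```

move_arm(delta_rot=[[0,0,0],[0,0,0],[0,0,0],[0,0,0],[0,0,0],[0,0,0],[0,0,0],[0,0,0]], dp=[[-0.18,0,0],[0,0,0],[0,0,0],[0,0,0],[0,0,0],[0,0,0],[0,0,0],[0,0,0]], claw=[1,1,1,1,1,1,1,1])

```text
time: 24.37
tool_pos: [0.483, -0.3212, 0.0641]
tool_rot: [180.0, 0.0, 94.5]
contact_force: [-2.1, -0.4, 6.1]
grip_width: 0.489
finger_force: 30.0
```

```bash
python3 g.py .5447 .2773 .059 79.7
```

```text
t 24.37 pos [ 0.483  -0.3212  0.0641] rot [180.    0.   94.5] w 0.489 F [-2.1 -0.4  6.1] ff 30.0
  units now-axes [23.67  4.34  0.19] goal-axes [23.99 -1.85  0.21] turn [0.01 0.01 3.7 ]
```

move_arm(delta_rot=[[0,0,0],[0,0,0],[0,0,0.2],[0,0,0.8],[0,0,0.9],[0,0,0.9],[0,0,0.7],[0,0,0.2]], dp=[[0,0,-0.5],[0,0,-0.9],[0,0,-1],[0,0,-1],[0.2,0,-1],[0.7,0,-0.8],[1,0,-0.2],[1,0,0]], claw=[1,1,1,1,1,1,1,1])

```text
time: 25.03
tool_pos: [0.4918, -0.2487, 0.2007]
tool_rot: [179.8, 0.0, 79.5]
contact_force: [0.4, 1.3, -2.8]
grip_width: 0.49
finger_force: 30.0
```

move_arm(delta_rot=[[0,0,0],[0,0,0],[0,0,0],[0,0,0],[0,0,0],[0,0,0],[0,0,0],[0,0,0]], dp=[[1,-0.1,0],[1,-0.1,0],[1,-0.1,0],[1,-0.1,0],[1,-0.1,0],[1,-0.1,0],[1,-0.1,0],[1,-0.1,0]], claw=[1,1,1,1,1,1,1,1])

```text
time: 25.7
tool_pos: [0.5069, -0.0466, 0.1987]
tool_rot: [-180.0, -0.0, 79.8]
contact_force: [-0.2, -0.8, -2.0]
grip_width: 0.48
finger_force: 30.0
```

move_arm(delta_rot=[[0,0,0],[0,0,0],[0,0,0],[0,0,0],[0,0,0],[0,0,0],[0,0,0],[0,0,0]], dp=[[1,-0.1,0],[1,-0.1,0],[1,-0.1,0],[1,-0.1,0],[1,-0.1,0],[1,-0.1,0],[1,0,0],[1,0,0]], claw=[1,1,1,1,1,1,1,1])

```text
time: 26.37
tool_pos: [0.5275, 0.153, 0.1987]
tool_rot: [-180.0, -0.0, 79.8]
contact_force: [0.7, -0.7, -3.1]
grip_width: 0.484
finger_force: 30.0
```

```bash
python3 g.py .5447 .2773 .0605 79.7
```

```text
t 26.37 pos [0.5275 0.153  0.1987] rot [-180.    -0.    79.8] w 0.484 F [ 0.7 -0.7 -3.1] ff 30.0
  units now-axes [ 5.01 -0.2   5.53] goal-axes [ 5.02 -0.21  5.53] turn [-0.01 -0.01  0.02]
```

move_arm(delta_rot=[[0,0,0],[0,0,0],[0,0,0],[0,0,0],[0,0,0],[0,0,0],[0,0,0],[0,0,0]], dp=[[1,-0.1,0],[1,-0.1,0],[1,0,0],[1,0,0],[0.7,0,0.2],[0.3,0,0.7],[0,0,1],[0,0,1]], claw=[1,1,1,1,1,1,1,1])

```text
time: 27.03
tool_pos: [0.5453, 0.2763, 0.1252]
tool_rot: [180.0, -0.1, 79.8]
contact_force: [-0.1, -0.3, -3.7]
grip_width: 0.485
finger_force: 30.0
```

move_arm(delta_rot=[[0,0,0],[0,0,0],[0,0,0]], dp=[[0,0,0.6],[0,0,0.2],[0,0,0]], claw=[1,1,1])

```text
time: 27.28
tool_pos: [0.5443, 0.2746, 0.1044]
tool_rot: [-179.9, 0.1, 79.7]
contact_force: [-0.0, 0.6, -2.1]
grip_width: 0.486
finger_force: 30.0
```

```bash
python3 g.py .5447 .2773 .0605 79.7
```

```text
t 27.28 pos [0.5443 0.2746 0.1044] rot [-1.799e+02  1.000e-01  7.970e+01] w 0.486 F [-0.   0.6 -2.1] ff 30.0
  units now-axes [0.11 0.   1.75] goal-axes [ 0.11 -0.    1.76] turn [-0.04  0.03  0.01]
```

move_arm(delta_rot=[[0,0,0],[0,0,0],[0,0,0],[0,0,0],[0,0,0],[0,0,0],[0,0,0]], dp=[[0.1,0,0.3],[0,0,0.5],[0,0,0.3],[0,0,0.2],[0,0,0.1],[0,0,0],[0,0,0]], claw=[1,1,1,1,1,1,1])

```text
time: 27.87
tool_pos: [0.546, 0.2774, 0.0708]
tool_rot: [180.0, -0.0, 79.7]
contact_force: [-0.3, -0.1, -2.7]
grip_width: 0.489
finger_force: 30.0
```

```bash
python3 g.py .5447 .2773 .0600 79.7
```

```text
t 27.87 pos [0.546  0.2774 0.0708] rot [180.   -0.   79.7] w 0.489 F [-0.3 -0.1 -2.7] ff 30.0
  units now-axes [-0.01 -0.05  0.43] goal-axes [-0.01 -0.05  0.43] turn [ 0.   -0.    0.01]
```

move_arm(delta_rot=[[0,0,0],[0,0,0],[0,0,0],[0,0,0],[0,0,0],[0,0,0]], dp=[[0,-0.05,0.14],[0,0,0.12],[0,0,0.1],[0,0,0.07],[0,0,0],[0,0,0]], claw=[1,1,1,1,1,1])

```text
time: 28.37
tool_pos: [0.5444, 0.2779, 0.0611]
tool_rot: [-180.0, -0.0, 79.7]
contact_force: [-2.8, -0.8, 6.7]
grip_width: 0.488
finger_force: 30.0
```

```bash
python3 g.py .5447 .2773 .0600 79.7
```

```text
t 28.37 pos [0.5444 0.2779 0.0611] rot [-180.    -0.    79.7] w 0.488 F [-2.8 -0.8  6.7] ff 30.0
  units now-axes [-0.02  0.02  0.04] goal-axes [-0.02  0.02  0.04] turn [-0.01 -0.01  0.01]
```

Cell a is on the plate. Next: release, rise and move clear, so I can check with the cameras.

move_arm(delta_rot=[[0,0,0],[0,0,0],[0,0,0],[0,0,0],[0,0,0],[0,0,0],[0,0,0],[0,0,0]], dp=[[0,0,0],[0,0,0],[0,0,0],[0,0,0],[0,0,0],[0,0,-0.4],[0,0,-1],[0,0,-1]], claw=[-1,-1,-1,-1,-1,-1,-1,-1])

```text
time: 29.03
tool_pos: [0.5439, 0.2773, 0.1203]
tool_rot: [-179.9, 0.1, 79.7]
contact_force: [0.7, -0.1, 0.2]
grip_width: 0.99
finger_force: 0.0
```

move_arm(delta_rot=[[0,0,0],[0,0,0],[0,0,0],[0,0,0],[0,0,0],[0,0,0],[0,0,0],[0,0,0]], dp=[[0,0,-1],[0,0,-1],[0,0,-1],[0.6,0,-1],[1,0,0],[1,0,0],[1,0,0],[1,0,0]], claw=[-1,-1,-1,-1,-1,-1,-1,-1])

```text
time: 29.7
tool_pos: [0.5651, 0.392, 0.2211]
tool_rot: [180.0, -0.0, 79.7]
contact_force: [1.0, 0.0, -1.3]
grip_width: 1.0
finger_force: 0.0
```

```bash
sed -i 's/^cells=/import sys\nif 1:\n  pass\ncells=/' m.py
python3 - <<'E'
from h import *
import pickle
for n in ('top','side'):
    c=cam(n); pickle.dump(c,open(n+'.pkl','wb')); cv2.imwrite(f'pics/{n}1.png',c['color'][...,::-1])
dst=dict(d=(.5107,.0885,.077),b=(.522,.1514,.102),c=(.5334,.2146,.082),a=(.5447,.2773,.092))
for n in('top','side'):
    c=pickle.load(open(n+'.pkl','rb'));R,t=Rt(c)
    for k,p in dst.items():
        q=R@np.array(p)+t; print(n,k,(q[0]/q[2]*c['fx']+c['cx']).round(1),(q[1]/q[2]*c['fy']+c['cy']).round(1))
E
```

```text
top d 216.6 201.4
top b 181.3 195.5
top c 150.7 195.3
top a 116.4 191.3
side d 255.4 167.7
side b 245.6 145.9
side c 237.1 140.5
side a 228.9 126.1
```

View pics/top1.png

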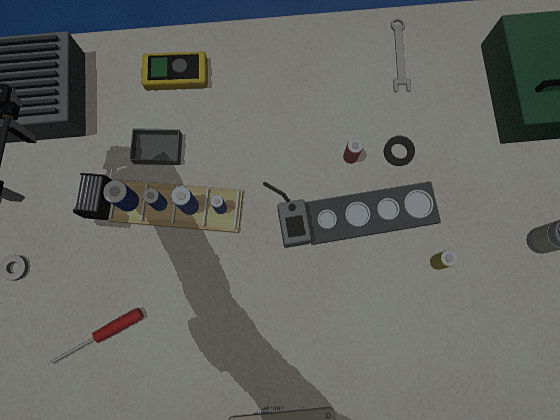

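View pics/side1.png

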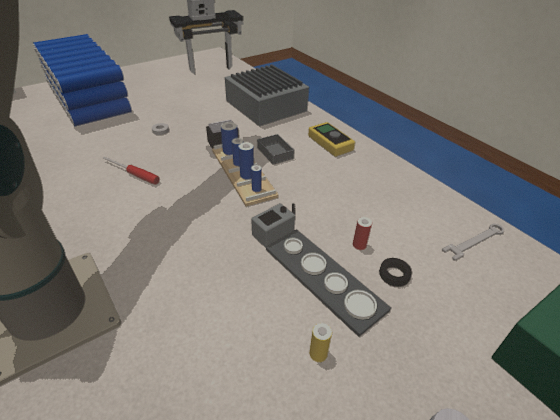

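In the top view all four cells stand upright on the tester, with tops at d (218,202), b (181,196), c (151,196) and a (116,190). That is within about 1–2 px (≤3 mm) of the predictions, and the order and spacing are right. The side view agrees, and the holders are empty.

```bash
python3 -c "
from workcell import manip
print(manip.hand_in())"
```

```text
the job is handed in; nothing more can be done
None
```

The job is handed in at about 30 s of robot time: cells d, b, c and a stand upright on the tester in reverse order, about 3 mm or less from their disc centres in the final pictures; no verdict was returned.

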